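# Lay the cold plate flat on the scale and tare it

## Robot

A 6-joint arm with a two-finger parallel gripper is mounted at the origin on the work surface. World frame = base frame: x ahead of the robot, y to its left, z up, the work surface at z = 0. Lengths are in m, angles in rad, forces in N, time in s.
With the tool pointing down it reaches from about 0.25 to 0.775 m from the base axis. Payload 4 kg.
Tool frame: the origin (TCP) lies at the very end of the fingers, on their centre line; the grasp point (between the pads) lies 19 mm behind it; x points along the fingers, y is the direction in which the jaws open and shut, and the axes are right-handed (so a half turn about x gives the same grasp; the last joint's range is limited). The gripper opens to 94 mm and grips with 3 to 60 N. Pads are 16 mm wide; open, the fingers measure 119 mm over their backs; the gripper's body (75 mm by 177 mm) begins 78 mm behind the grasp point.
Start: joints at [-1.285, 0.087, 1.371, -0, 1.684, -0.103], TCP at [0.208, -0.509, 0.206] pointing down, gripper open.
Joint ranges: [-3.1, 3.1], [-0.76, 2.03], [0.27, 2.55], [-1.08, 4.22], [0.17, 2.65], [-2.57, 2.57]. Speed limits (rad/s): [2.79, 2.79, 3.14, 3.14, 3.14, 3.14].

## Interface

Orientations are given as [roll, pitch, yaw] about the fixed x, y, z axes, in that order (R = Rz(yaw) Ry(pitch) Rx(roll)).
In Python, from bench import robot gives the robot as it stands.
- The arm moves only by the tool carry_out, never from a script. Its argument "targets" is a list of rows, each a list of 5 numbers: the closure, from 0 (fully open) to 1 (shut), then the shift along the tool's x, y, z in cm, then the turn about the tool's x in degrees. In form: [[fingers, tx, ty, tz, turn], ...]. A call has 1 to 20 rows; each row shifts and turns the commanded pose from where the row before left it, along the tool's axes as they then stand; what a row does not reach is not made up. A row lasts 1/10 s, in which the tool goes at most 50 mm and 8.59 degrees, less where a joint would pass 70% of its speed; a pose out of reach is approached as far as the arm can. A call is refused whole if a number of a shift passes 5 or a number of a turn 8.59, either way. A call with a gripper value outside its range is refused whole. The fingers move at their own pace and stop on an object; the grip force is fixed at half the most. Time passes only in rows, so rows that do not move let the fingers close. It gives the time, the measured TCP pose, the force and the opening at its end, in the units of the state.
- robot.get_obs(): the state, without advancing time (a new reading comes with each control period).
- robot.snapshot(name): name is "side" or "top"; returns a dict with "image" (384x512x3 uint8, red, green, blue), "camera_matrix" (3x3 intrinsics, pixels), "pose" (4x4, takes a point from camera to world coordinates). Camera axes: x right, y up, looking along -z (the intrinsics and any distortion apply to the point x, -y, -z); pixel columns grow to the right and rows downward; lengths in m; the calibration is good to about 2 mm. A picture is of the moment at which its call begins. There is no depth.
- robot.close_job(): hands the job in, once; it reports no verdict.
The state is a dict: "time": time; "joint_positions": joint angles; "qvel": joint speeds; "joint_torque": joint torques, N m; "tool_pos": TCP position; "ee_rot": TCP orientation; "wrist_force": force on the tool from outside, world axes, zero at the start; "wrist_torque": the same for the moment, N m; "width": finger opening in m.
Only numpy, scipy, OpenCV 4.12 (cv2) and the standard library are available. Lean on these libraries where they do the work, as an engineer would, in place of code of your own. Each camera call takes 0.05 s, during which the arm holds its last target. There are 200 camera calls.

## Task

The blue-and-white cold plate has been left standing on edge on the scale's pan: push it over so that it lies flat on the pan with its white indicator side up. Then, once it lies still, press the orange tare key on the scale right down and let it come back up. Only push: do not pick the plate up, do not press the key before the plate is down, and leave the other things on the table where they are.

Things in the scene. Friction and masses are not known exactly. Their poses are not given: they have to be found in the camera images.
- plate: rigid loose cold plate, 36 mm thick (x) x 140 mm wide (y) x 90 mm high (z), 0.3-0.6 kg, standing on its long narrow edge on the pan, at any yaw. Origin at its centre. One half of its thickness is white, the other blue (both show on its top edge); +x points out of the white face. Pushed high up it tips at 22 degrees and falls by itself, the pushed face ending on top; pushed low it slides.
- scale: bench scale, white housing 350 mm (its x) x 335 mm (its y), housing top 52 mm above the table, fixed to the table. Its front, with display and key, is its -x side, towards the robot. Origin on the table under the centre of the pan.
- pan (a point): centre of the top of the scale's flat steel pan, 85 mm above the table; the pan is 220 mm (scale x) x 300 mm (scale y), with no rim, and does not move
- tare_top (a point): centre of the top of the orange round tare key, 26 mm across, at the scale's front right corner (scale x -135 mm, y -115 mm); it is pressed straight down
- tare (a joint): travel of the tare key: 0 up, 0.006 m fully down; a spring returns it; fully down takes about 4 N
- bottle: clear bottle with blue cap, 56 mm across, 150 mm tall, stands on the table to the left (+y) of the scale, bystander; origin at the centre of its underside
- jar: small amber jar with white cap and label, 54 mm across, 70 mm tall, stands on the table to the left (+y) of the scale, bystander; origin at the centre of its underside
- tape: yellow tape ring lying flat, 72 mm across, 20 mm high, on the table to the right (-y) of the scale, bystander; origin at the centre of its underside
- clamp: small steel tube clamp with a blue pivot lying flat, about 100 x 28 x 16 mm, on the table to the right (-y) of the scale, bystander; origin at its middle, 2 mm below the table top
- cup: grey open cup, 70 mm across, 85 mm tall, on the table at the robot's left, bystander; origin at the centre of its underside
There are look-alikes about, which are no part of the job. Of the things like the plate, leave any that is yellow; of the rest the larger one is meant.

How it is judged:
By the outcome, as a careful person would: the job done as asked, in the order asked, and still so for the second after the job is handed in, with the robot touching nothing.
It also fails if it takes over 42 s, if anything falls off the work surface, if the arm or the gripper's body presses on something with over 40 N, if the wrist force passes 120 N, or if a joint passes its speed limit or range.

## Working session

There is one attempt and no reset: what is moved stays moved. The work goes in short steps, Python scripts to look and compute and a tool call to move; the robot and the scene stay as the last step left them, time stands still between calls to the robot, and variables do not carry over. Pictures are saved under pics/ and viewed, about 8 in all and at most 12, crops included, and the job is handed in when it is done.

Besides the shell and the picture viewer there is one more tool, called after "Request:" in YAML: its name, and indented under it one key for each argument. carry_out: Moves the arm, as the interface text tells. Its arguments: {"type":"object","properties":{"targets":{"type":"array","items":{"type":"array","items":{"type":"number"}}}},"required":["targets"]}

```bash
mkdir -p pics; ls
cat > h.py <<'E'
import numpy as np, cv2
from bench import robot
def snap(n,f):
    s=robot.snapshot(n); cv2.imwrite('pics/'+f,s['image'][:,:,::-1]); 
    np.savez('pics/'+n+'.npz',K=s['camera_matrix'],P=s['pose']); return s
def load(n):
    d=np.load('pics/'+n+'.npz'); return d['K'],d['P']
def ray(n,u,v,z):
    K,P=load(n); d=np.linalg.inv(K)@[u,v,1]; d=P[:3,:3]@(d*[1,-1,-1]); o=P[:3,3]
    return o+d*(z-o[2])/d[2]
def proj(n,p):
    K,P=load(n); c=P[:3,:3].T@(np.array(p)-P[:3,3]); q=K@(c*[1,-1,-1]); return q[:2]/q[2]
E
python3 - <<'E'
from h import *
for n in('top','side'):
    s=snap(n,n+'1.png'); print(s.keys(),s['pose'][:3,3])
o=robot.get_obs();print(o)
E
```

```text
pics
dict_keys(['image', 'camera_matrix', 'pose']) [0.41147773 0.03203912 1.31494654]
dict_keys(['image', 'camera_matrix', 'pose']) [ 0.48899368 -0.71630966  1.00333803]
{'time': 0.1, 'joint_positions': array([-1.28511275e+00,  8.78964913e-02,  1.37205411e+00,  1.34524809e-05,
        1.68362679e+00, -1.03108754e-01]), 'qvel': array([ 0.00080751, -0.00331237, -0.00343768, -0.00014466,  0.00262849,
        0.00219714]), 'joint_torque': array([ 1.69930405e-03, -3.41250801e+01, -3.03302300e+01,  7.19561731e-02,
        3.04739352e-02, -1.11588042e-04]), 'tool_pos': array([ 0.20834706, -0.5084851 ,  0.20443768]), 'ee_rot': array([-1.68064132,  1.56881153,  1.84974517]), 'wrist_force': array([0.36330097, 0.72003677, 0.10988295]), 'wrist_torque': array([ 0.01669242, -0.010426  , -0.01337917]), 'width': 0.09385703305123305}
```

View pics/top1.png

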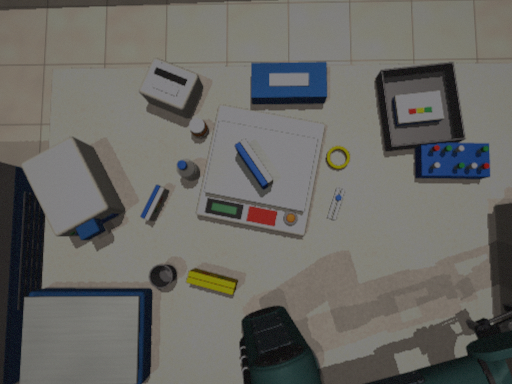

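View pics/side1.png

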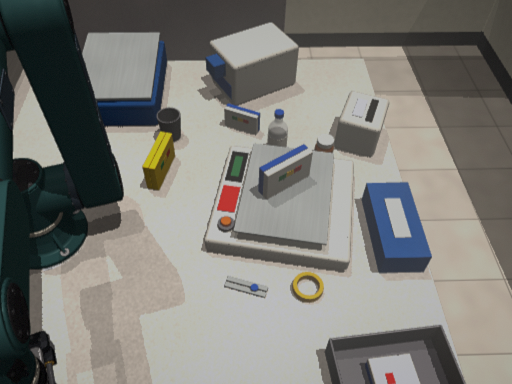

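The plate stands on the pan near top-view pixel (253,164). In the side view its white indicator face points at the camera (-y), at about (287,170). The key is at top (291,218) and side (226,223). I'll zoom in to get the corners.

Run:
```python
from h import *
a=cv2.imread('pics/top1.png')[95:245,190:345]; b=cv2.imread('pics/side1.png')[130:270,200:360]
a=cv2.resize(a,None,fx=3.8,fy=3.8,interpolation=cv2.INTER_CUBIC)[:560]
b=cv2.resize(b,(400,350),interpolation=cv2.INTER_CUBIC)
cv2.imwrite('pics/z1.png',a); print(a.shape)
print('key',ray('top',291,218,.06),ray('side',226,222,.06))
for u,v in((223,105),(326,123),(306,236),(197,217)): print('housing',ray('top',u,v,.052))
```

```text
(560, 589, 3)
key [ 0.45983451 -0.02388502  0.06      ] [ 0.46069266 -0.01914631  0.06      ]
housing [0.80819202 0.18141708 0.052     ]
housing [ 0.74857098 -0.13341669  0.052     ]
housing [ 0.40673217 -0.0681111   0.052     ]
housing [0.46405091 0.25711024 0.052     ]
```

View pics/z1.png

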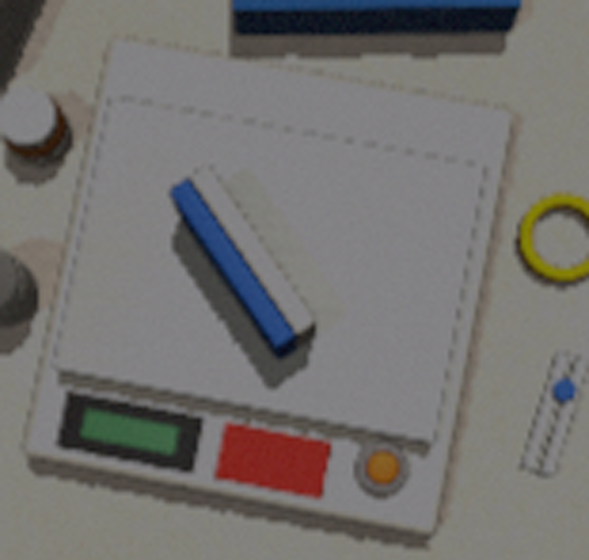

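Run:
```python
from h import *
g=lambda u,v,z:ray('top',190+u/3.8,95+v/3.8,z)
# scale pose from housing corners + key
hc=np.array([g(113,38,.052),g(513,110,.052),g(435,538,.052),g(28,458,.052)])[:,:2]
loc=np.array([[.2,.1675],[.2,-.1675],[-.15,-.1675],[-.15,.1675]])
loc[:,0]+=0.0
c=hc.mean(0); e=(hc[0]+hc[1]-hc[2]-hc[3]); th=np.arctan2(e[1],e[0]); print('housing centre',c,'yaw',np.degrees(th))
R=np.array([[np.cos(th),-np.sin(th)],[np.sin(th),np.cos(th)]])
key=g(383,467,.06)[:2]; print('key',key, 'key-in-housing',R.T@(key-c)); pan=key-R@[-.135,-.115]; print('pan',pan)
B=[g(172,190,.175)[:2],g(287,350,.175)[:2]]; W=[g(208,170,.175)[:2],g(314,325,.175)[:2]]
print('blue',B,'white',W, np.linalg.norm(B[0]-B[1]),np.linalg.norm(W[0]-W[1]))
d=B[0]-B[1]; d/=np.linalg.norm(d); n=np.array([d[1],-d[0]]); 
if n@(W[0]-B[0])<0:n=-n
print('thick',n@(W[0]-B[0]),n@(W[1]-B[1]),'n',n,'yaw',np.degrees(np.arctan2(n[1],n[0])))
C=(sum(B)+sum(W))/4; print('plate',C)
for s in(1,-1):
  print('fallen corner in pan frame', R.T@(C-n*.018+s*.07*d-pan), R.T@(C-n*.108+s*.07*d-pan))
print(R.T@(C-pan))
o=robot.get_obs(); from scipy.spatial.transform import Rotation as Q
print(Q.from_euler('xyz',o['ee_rot']).as_matrix().round(3))
```

```text
housing centre [0.606862  0.0634117] yaw -10.923348000021209
key [ 0.46014774 -0.02326567] key-in-housing [-0.12763105 -0.11290861]
pan [0.61449374 0.06406881]
blue [array([0.65624907, 0.13225855]), array([0.53936594, 0.0494687 ])] white [array([0.67076369, 0.10621001]), array([0.55725602, 0.03009737])] 0.14323346913200363 0.13666427561130431
thick 0.02964599422393165 0.026148210020817683 n [ 0.57800634 -0.81603227] yaw -54.68955904316708
plate [0.60590868 0.07950866]
fallen corner in pan frame [0.02406589 0.07653597] [-0.04092925  0.13879053]
fallen corner in pan frame [-0.07277454 -0.02456759] [-0.13776969  0.03768697]
[-0.0113553   0.01353327]
[[-0.001  0.379 -0.925]
 [ 0.002 -0.925 -0.379]
 [-1.    -0.002 -0.   ]]
```

Request:
carry_out:
  targets:
    - [0, -1, 0, 0, -8.58]
    - [0, -1, 0, 0, -8.58]
    - [0, -1, 0, 0, -8.58]
    - [0, -1, 0, 0, -8.58]
    - [0, -1, 0, 0, -8.58]
    - [0, -1, 0, 0, -8.58]
    - [0, -1, 0, 0, -8.58]
    - [0, -1, 0, 0, -8.58]
    - [0, -1, 0, 0, -8.58]
    - [0, -1, 0, 0, -8.58]
    - [0, -1, 0, 0, -8.58]
    - [0, -1, 0, 0, -8.58]

```text
time: 1.3
tool_pos: [0.2085, -0.5088, 0.3252]
ee_rot: [2.803, 1.57, 1.853]
wrist_force: [-0.3, 0.1, 0.4]
width: 0.0938
```

Request:
carry_out:
  targets:
    - [0, 0, 3.3, -0.9, 0]
    - [0, 0, 3.3, -0.9, 0]
    - [0, 0, 3.3, -0.9, 0]
    - [0, 0, 3.3, -0.9, 0]
    - [0, 0, 3.3, -0.9, 0]
    - [0, 0, 3.3, -0.9, 0]
    - [0, 0, 3.3, -0.9, 0]
    - [0, 0, 3.3, -0.9, 0]
    - [0, 0, 3.3, -0.9, 0]
    - [0, 0, 3.3, -0.9, 0]
    - [0, 0, 3.3, -0.9, 0]
    - [0, 0, 3.3, -0.9, 0]
    - [0, 0, 3.3, -0.9, 0]
    - [0, 0, 3.3, -0.9, 0]
    - [0, 0, 3.3, -0.9, 0]
    - [0, 0, 3.3, -0.9, 0]
    - [0, 0, 3.3, -0.9, 0]
    - [0, 0, 3.3, -0.9, 0]
    - [0, 0, 3.3, -0.9, 0]
    - [0, 0, 0, 0, 0]

```text
time: 3.3
tool_pos: [0.6234, -0.0043, 0.3228]
ee_rot: [-2.63, 1.567, 2.702]
wrist_force: [-0.1, 0.8, -0.3]
width: 0.0942
```

Request:
carry_out:
  targets:
    - [0, 0, 1.7, 0, 0]
    - [0, 0, 1.7, 0, 0]
    - [0, 3, 0, 0, 0]
    - [0, 3, 0, 0, 0]
    - [0, 3, 0, 0, 0]
    - [0, 3, 0, 0, 0]
    - [0, 3, 0, 0, 0]
    - [0, 1.7, 0, 0, 0]
    - [0, 0, 0, -1.5, 0]
    - [0, 0, 0, -1, 0]
    - [0, 0, 0, 0, 0]

```text
time: 4.4
tool_pos: [0.6352, 0.0339, 0.1609]
ee_rot: [1.031, 1.568, 0.077]
wrist_force: [-0.3, -0.5, -0.8]
width: 0.094
```

Run:
```python
from h import *
a=snap('top','t2.png')['image'][95:245,170:345,::-1]; b=snap('side','s2.png')['image'][110:270,190:365,::-1]
cv2.imwrite('pics/z2.png',np.hstack([cv2.resize(x,(400,360),interpolation=cv2.INTER_CUBIC) for x in(a,b)]))
```

```text
(no output)
```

View pics/z2.png

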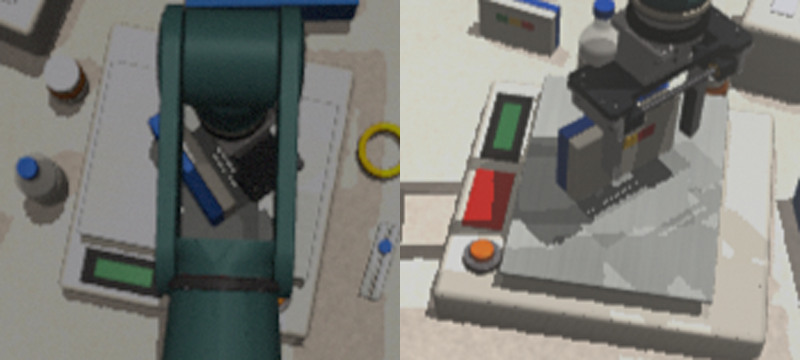

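The open fingers face the upper white face squarely, with about 25 mm clearance. I'll start the push slowly.

Request:
carry_out:
  targets:
    - [0, 0.3, 0, -0.5, 0]
    - [0, 0.2, 0, -0.5, 0]
    - [0, 0, 0, -0.5, 0]
    - [0, 0, 0, -0.4, 0]
    - [0, 0, 0, -0.4, 0]
    - [0, 0, 0, -0.4, 0]
    - [0, 0, 0, -0.4, 0]
    - [0, 0, 0, -0.4, 0]
    - [0, 0, 0, -0.4, 0]

```text
time: 5.4
tool_pos: [0.613, 0.0644, 0.154]
ee_rot: [0.714, 1.57, -0.242]
wrist_force: [1.0, -1.2, 0.6]
width: 0.094
```

Run:
```python
from h import *
a=snap('top','t3.png')['image'][95:245,170:345,::-1]; b=snap('side','s3.png')['image'][110:270,190:365,::-1]
cv2.imwrite('pics/z3.png',np.hstack([cv2.resize(x,(400,360),interpolation=cv2.INTER_CUBIC) for x in(a,b)]))
```

```text
(no output)
```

View pics/z3.png

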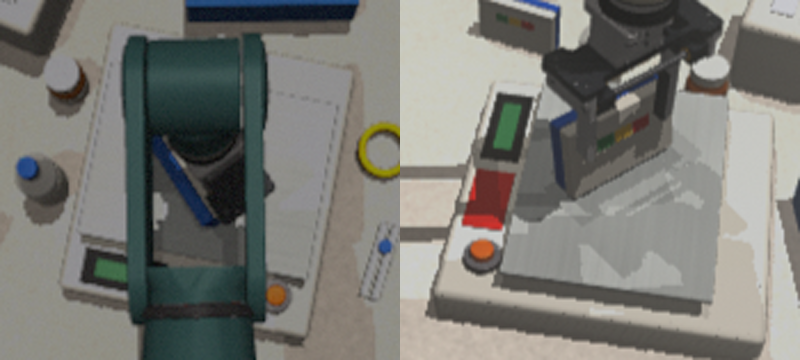

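The fingers are in contact at about 1.5 N and the plate is starting to tilt. I'll keep pushing.

Request:
carry_out:
  targets:
    - [0, 0, 0, -0.4, 0]
    - [0, 0, 0, -0.4, 0]
    - [0, 0, 0, -0.4, 0]
    - [0, 0, 0, -0.4, 0]
    - [0, 0, 0, -0.4, 0]
    - [0, 0, 0, -0.4, 0]
    - [0, 0, 0, 0, 0]
    - [0, 0, 0, 0, 0]
    - [0, 0, 0, 0, 0]

```text
time: 6.4
tool_pos: [0.599, 0.0838, 0.1535]
ee_rot: [-0.444, 1.571, -1.4]
wrist_force: [0.3, 0.3, -0.3]
width: 0.0938
```

Run:
```python
from h import *
a=snap('top','t4.png')['image'][95:245,170:345,::-1]; b=snap('side','s4.png')['image'][110:270,190:365,::-1]
cv2.imwrite('pics/z4.png',np.hstack([cv2.resize(x,(400,360),interpolation=cv2.INTER_CUBIC) for x in(a,b)]))
```

```text
(no output)
```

View pics/z4.png

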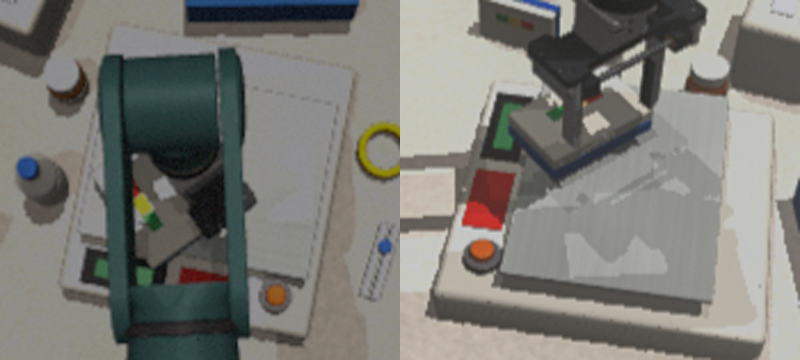

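The plate fell flat with its white indicator side up. I'll retract, shut the fingers and look with the view clear.

Request:
carry_out:
  targets:
    - [0, -2.5, 0, 0, 0]
    - [0, -2.5, 0, 0, 0]
    - [0, -2.5, 0, 0, 0]
    - [0, -2.5, 0, 0, 0]
    - [1, 0, -3.3, 1.2, 0]
    - [1, 0, -3.3, 1.2, 0]
    - [1, 0, -3.3, 1.2, 0]
    - [1, 0, -3.3, 1.2, 0]
    - [1, 0, -3.3, 1.2, 0]
    - [1, 0, -3.3, 1.2, 0]
    - [1, 0, -3.3, 1.2, 0]
    - [1, 0, -3.3, 1.2, 0]
    - [1, 0, -3.3, 1.2, 0]
    - [1, 0, -3.3, 1.2, 0]
    - [1, 0, 0, 0, 0]

```text
time: 8.0
tool_pos: [0.3968, -0.2073, 0.2537]
ee_rot: [-0.848, 1.569, -1.81]
wrist_force: [0.0, 1.0, 0.4]
width: 0.0093
```

Run:
```python
from h import *
a=snap('top','t5.png')['image'][95:245,190:345,::-1]; snap('side','s5.png')
cv2.imwrite('pics/z5.png',cv2.resize(a,None,fx=3.8,fy=3.8,interpolation=cv2.INTER_CUBIC))
```

```text
(no output)
```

View pics/z5.png

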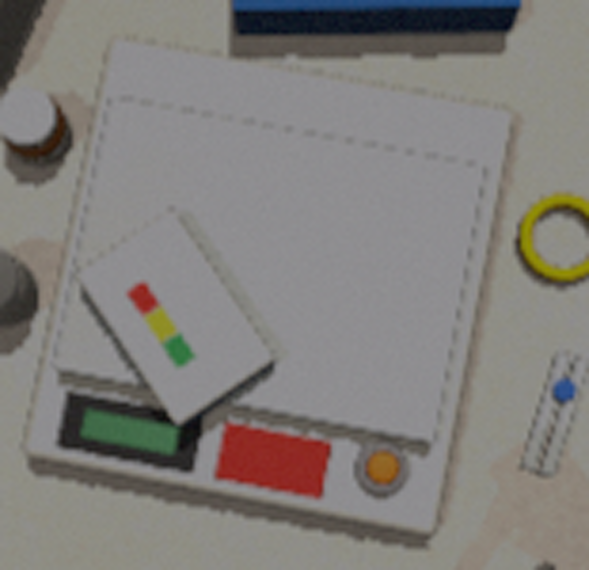

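The plate lies white side up, with corners at zoom (80,270), (175,208), (272,358) and (180,420). The last corner overhangs the pan's front by about 25 mm. I have plenty of time, so I'll nudge it fully onto the pan before taring.

Run:
```python
from h import *
g=lambda u,v,z:ray('top',190+u/3.8,95+v/3.8,z)[:2]
c=np.array([g(80,270,.121),g(175,208,.121),g(272,358,.121),g(180,420,.121)])
th=np.radians(-10.9);R=np.array([[np.cos(th),-np.sin(th)],[np.sin(th),np.cos(th)]]);pan=np.array([.6135,.064])
print(c,((c-pan)@R).round(3))
n=c[1]-c[0]+c[2]-c[3];n/=np.linalg.norm(n);d=np.array([-n[1],n[0]]);print('n',n)
s=(c[0]+c[3])/2-d*.015-n*.028;print('start',s,'contact-at -n*.008')
from scipy.spatial.transform import Rotation as Q
o=robot.get_obs();M=Q.from_euler('xyz',o['ee_rot']).as_matrix();print(M.round(3))
t=o['tool_pos']
print('to start cm',100*M.T@(np.r_[s,.25]-t)); k=np.r_[.4605,-.022,.09]
print('start to key',100*M.T@(k-np.r_[s,.25])); print('bottle top',ray('top',186,165,.15))
```

```text
[[0.6069937  0.20632628]
 [0.65397587 0.13467451]
 [0.53946162 0.06153457]
 [0.49328941 0.13030573]] [[-0.033  0.139]
 [ 0.026  0.077]
 [-0.072 -0.016]
 [-0.131  0.042]]
n [ 0.5528052  -0.83331051]
start [0.52216335 0.18335662] contact-at -n*.008
[[ 0.001  0.818  0.575]
 [ 0.     0.575 -0.818]
 [-1.     0.001  0.   ]]
to start cm [  0.38318468  32.44867594 -24.63557512]
start to key [ 15.99126443 -16.86954547  13.24518752]
bottle top [0.60569318 0.27260888 0.15      ]
```

Request:
carry_out:
  targets:
    - [1, 0, 3.6, -2.7, 0]
    - [1, 0, 3.6, -2.7, 0]
    - [1, 0, 3.6, -2.7, 0]
    - [1, 0, 3.6, -2.7, 0]
    - [1, 0, 3.6, -2.7, 0]
    - [1, 0, 3.6, -2.7, 0]
    - [1, 0, 3.6, -2.7, 0]
    - [1, 0, 3.6, -2.7, 0]
    - [1, 0, 3.6, -2.7, 0]
    - [1, 0, 0, 0, 0]
    - [1, 3, 0, 0, 0]
    - [1, 3, 0, 0, 0]
    - [1, 3, 0, 0, 0]
    - [1, 3, 0, 0, 0]
    - [1, 2, 0, 0, 0]
    - [1, 1, 0, 0, 0]
    - [1, 0, 0, 0, 0]

```text
time: 9.8
tool_pos: [0.5218, 0.181, 0.1019]
ee_rot: [-1.938, 1.567, -2.893]
wrist_force: [-0.4, 0.1, -0.2]
width: 0.0006
```

Request:
carry_out:
  targets:
    - [1, 0, 0, 0.5, 0]
    - [1, 0, 0, 0.5, 0]
    - [1, 0, 0, 0.4, 0]
    - [1, 0, 0, 0.4, 0]
    - [1, 0, 0, 0.4, 0]
    - [1, 0, 0, 0.4, 0]
    - [1, 0, 0, 0.4, 0]
    - [1, 0, 0, 0.4, 0]
    - [1, 0, 0, 0, 0]

```text
time: 10.7
tool_pos: [0.5432, 0.1523, 0.1033]
ee_rot: [-0.098, 1.57, -1.054]
wrist_force: [-0.8, 0.2, 0.4]
width: 0.0005
```

Request:
carry_out:
  targets:
    - [1, 0, 0, 0.4, 0]
    - [1, 0, 0, 0.4, 0]
    - [1, 0, 0, 0.4, 0]
    - [1, 0, 0, 0.4, 0]
    - [1, 0, 0, 0.4, 0]
    - [1, 0, 0, 0.4, 0]

```text
time: 11.3
tool_pos: [0.5567, 0.1332, 0.1033]
ee_rot: [-1.335, 1.57, -2.29]
wrist_force: [-1.5, 3.2, 0.7]
width: 0.001
```

Request:
carry_out:
  targets:
    - [1, 0, 0, -0.8, 0]
    - [1, 0, 0, -0.8, 0]
    - [1, -3, 0, 0, 0]
    - [1, -3, 0, 0, 0]
    - [1, -3, 0, 0, 0]
    - [1, -3, 0, 0, 0]
    - [1, 0, -3.5, 2.8, 0]
    - [1, 0, -3.5, 2.8, 0]
    - [1, 0, -3.5, 2.8, 0]
    - [1, 0, -3.5, 2.8, 0]
    - [1, 0, -3.5, 2.8, 0]
    - [1, 0, -3.5, 2.8, 0]
    - [1, 0, -3.5, 2.8, 0]
    - [1, 0, 0, 0, 0]

```text
time: 12.7
tool_pos: [0.4587, -0.1591, 0.2233]
ee_rot: [-0.825, 1.568, -1.788]
wrist_force: [0.4, 0.3, 0.4]
width: 0.0005
```

Run:
```python
from h import *
a=snap('top','t6.png')['image'][95:245,190:345,::-1]; b=snap('side','s6.png')['image'][130:270,200:360,::-1]
f=lambda x:cv2.resize(x,(400,400*x.shape[0]//x.shape[1]//2*2),interpolation=cv2.INTER_CUBIC)[:350]
cv2.imwrite('pics/z6.png',np.hstack([f(a),f(b)])); print(robot.get_obs()['tool_pos'])
```

```text
[ 0.4599972  -0.15515345  0.22341412]
```

View pics/z6.png

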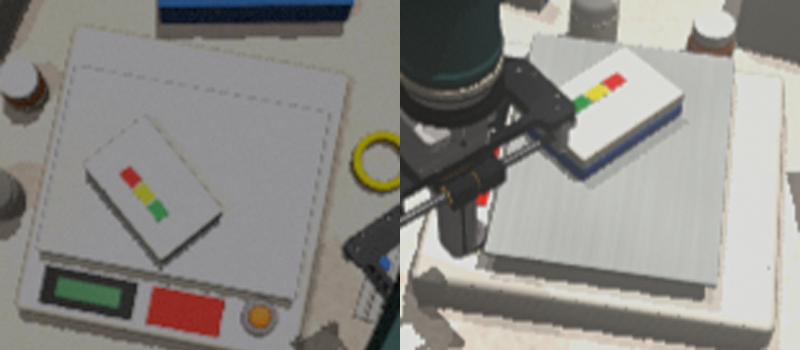

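The plate is now fully on the pan, white side up, with the indicator at (145,195). Next is the key.

Request:
carry_out:
  targets:
    - [1, 0, 1.9, -2.7, 0]
    - [1, 0, 1.9, -2.7, 0]
    - [1, 0, 1.9, -2.7, 0]
    - [1, 0, 1.9, -2.7, 0]
    - [1, 3, 0, 0, 0]
    - [1, 3, 0, 0, 0]
    - [1, 3, 0, 0, 0]
    - [1, 3, 0, 0, 0]
    - [1, 1, 0, 0, 0]
    - [1, 0, 0, 0, 0]
    - [1, 0, 0, 0, 0]

```text
time: 13.9
tool_pos: [0.461, -0.0222, 0.0948]
ee_rot: [0.773, 1.569, -0.181]
wrist_force: [0.1, -0.1, -0.0]
width: 0.0002
```

Run:
```python
from h import *
b=snap('side','s7.png')['image'][150:270,180:320,::-1]
cv2.imwrite('pics/z7.png',cv2.resize(b,None,fx=4,fy=4,interpolation=cv2.INTER_CUBIC)); print(robot.get_obs()['tool_pos'])
```

```text
[ 0.46142836 -0.02244816  0.0954292 ]
```

View pics/z7.png

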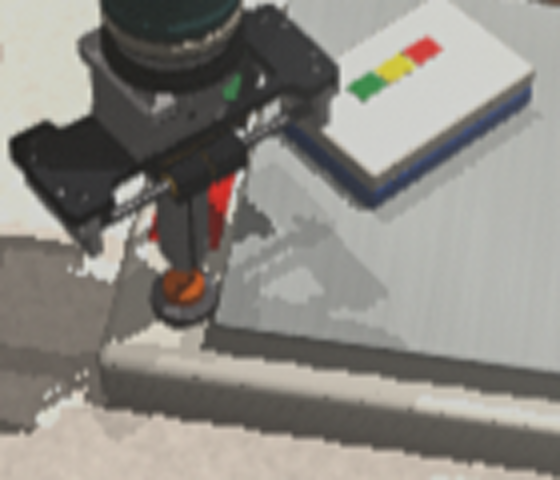

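Request:
carry_out:
  targets:
    - [1, 1, 0, 0, 0]
    - [1, 1, 0, 0, 0]
    - [1, 0.5, 0, 0, 0]
    - [1, 0.2, 0, 0, 0]
    - [1, 0, 0, 0, 0]
    - [1, 0, 0, 0, 0]

```text
time: 14.55
tool_pos: [0.4605, -0.0229, 0.0681]
ee_rot: [0.794, 1.569, -0.162]
wrist_force: [-2.5, 0.7, 8.9]
width: 0.0005
```

Run:
```python
from h import *
b=snap('side','s8.png')['image'][150:270,180:320,::-1]
cv2.imwrite('pics/z8.png',cv2.resize(b,None,fx=4,fy=4,interpolation=cv2.INTER_CUBIC)); o=robot.get_obs();print(o['tool_pos'],o['wrist_force'],o['wrist_torque'])
```

```text
[ 0.46052027 -0.02290004  0.06814776] [-1.99889591 -1.05904649  9.10279586] [ 0.09558735  0.38388158 -0.03433026]
```

View pics/z8.png

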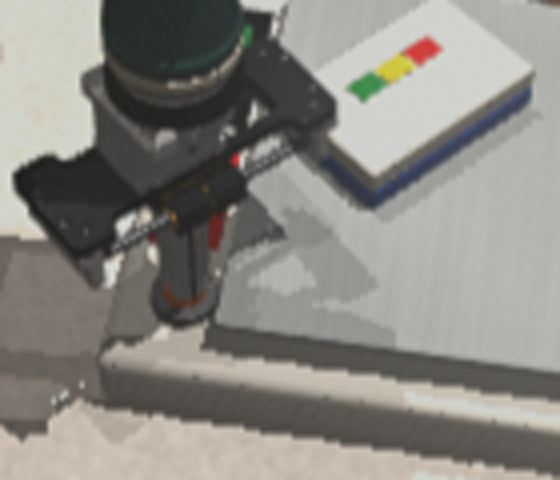

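Request:
carry_out:
  targets:
    - [1, 0.1, 0, 0, 0]
    - [1, 0, 0, 0, 0]

```text
time: 14.8
tool_pos: [0.4606, -0.0229, 0.068]
ee_rot: [0.746, 1.569, -0.21]
wrist_force: [-4.5, 1.4, 12.9]
width: 0.0004
```

Request:
carry_out:
  targets:
    - [1, 0.1, 0, 0, 0]
    - [1, 0, 0, 0, 0]

```text
time: 15.0
tool_pos: [0.4606, -0.0229, 0.068]
ee_rot: [0.693, 1.569, -0.263]
wrist_force: [-6.4, 1.4, 16.9]
width: 0.0004
```

Request:
carry_out:
  targets:
    - [1, -0.3, 0, 0, 0]
    - [1, 0, 0, 0, 0]

```text
time: 15.2
tool_pos: [0.4605, -0.0229, 0.0684]
ee_rot: [0.79, 1.569, -0.166]
wrist_force: [0.3, 0.5, 3.4]
width: 0.0005
```

Request:
carry_out:
  targets:
    - [1, -0.2, 0, 0, 0]
    - [1, 0, 0, 0, 0]

```text
time: 15.4
tool_pos: [0.4605, -0.0229, 0.0697]
ee_rot: [0.69, 1.57, -0.266]
wrist_force: [0.8, 0.6, 3.6]
width: 0.0008
```

Request:
carry_out:
  targets:
    - [1, -0.3, 0, 0, 0]
    - [1, 0, 0, 0, 0]

```text
time: 15.6
tool_pos: [0.4604, -0.0229, 0.0726]
ee_rot: [0.513, 1.57, -0.443]
wrist_force: [1.2, 0.1, 1.6]
width: 0.0006
```

Request:
carry_out:
  targets:
    - [1, -0.5, 0, 0, 0]
    - [1, 0, 0, 0, 0]

```text
time: 15.8
tool_pos: [0.4596, -0.0227, 0.0774]
ee_rot: [-2.235, 1.57, 3.092]
wrist_force: [0.1, -0.2, 0.0]
width: 0.0004
```

As the arm rose, the force fell gradually: 3.6 N at z 0.070, 1.6 N at 0.073 and 0 at 0.077. That matches the key's spring, so the key was right down at z 0.068 and followed the tip back up. I'll retract and do a final check.

Request:
carry_out:
  targets:
    - [1, -3, 0, 0, 0]
    - [1, -4, 0, 0, 0]
    - [1, -4, 0, 0, 0]
    - [1, -4, 0, 0, 0]
    - [1, 0, -3, 2.5, 0]
    - [1, 0, -3, 2.5, 0]
    - [1, 0, -3, 2.5, 0]
    - [1, 0, -3, 2.5, 0]
    - [1, 0, -3, 2.5, 0]
    - [1, 0, -3, 2.5, 0]
    - [1, 0, 0, 0, 0]
    - [1, 0, 0, 0, 0]

```text
time: 17.0
tool_pos: [0.399, -0.2491, 0.2267]
ee_rot: [-3.121, 1.569, 2.204]
wrist_force: [0.0, -0.5, 0.3]
width: 0.0008
```

Run:
```python
from h import *
a=snap('top','t9.png')['image'][...,::-1]; b=snap('side','s9.png')['image'][...,::-1]
cv2.imwrite('pics/z9.png',np.hstack([cv2.resize(x[40:320,100:450],(400,320)) for x in(a,b)]))
o=robot.get_obs();print(o['time'],o['wrist_force'])
```

```text
17.1 [-0.2602714   0.12352606 -0.22948013]
```

View pics/z9.png

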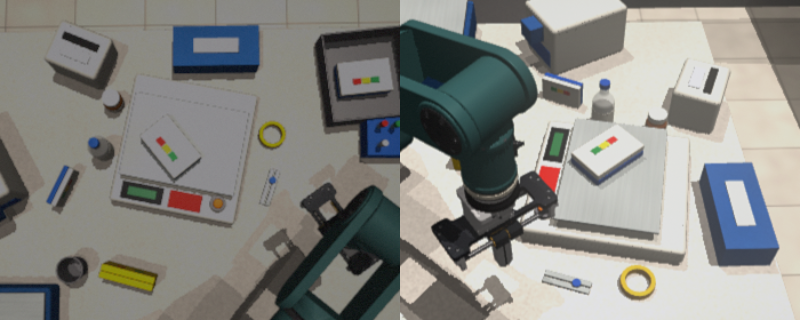

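The plate lies flat on the pan at (170,145), white side up. The key at (217,203) is clear, the bystanders haven't moved, and the arm is free.

```bash
python3 -c "
from bench import robot; print(robot.close_job())"
```

```text
the job is handed in; nothing more can be done
None
```

The plate now lies flat on the pan, white indicator side up. The tare key was then pressed right down and released, and the job was handed in at about 17 s of the 42 s allowed.

- **Plate:** I pushed it over high on its white face with the open fingers. One corner then overhung the pan's front edge by about 2 cm, so I pushed the lying plate fully onto the pan with shut fingers.
- **Tare key:** The key met a hard stop at tip height 0.068 m, and the force peaked at about 17 N. As the arm rose, the force eased from about 3.6 N to zero over roughly the key's 6 mm travel. So I judge that it went fully down and came back up, as there is no direct reading of the key.
- **Last checks:** The final pictures show the plate flat on the pan, the other things where they were, and the arm clear of everything. The wrist force read about zero. No check failed. The key top came out about 1 cm higher than I had estimated from the images, so contact came earlier than planned, without harm.

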